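# Reset the needle valve of the calibration gas line

## Robot

A 7-joint arm with a two-finger parallel gripper is mounted at the origin on the work surface. World frame = base frame: x ahead of the robot, y to its left, z up, the work surface at z = 0. Lengths are in m, angles in rad, forces in N, time in s.
With the tool pointing down it reaches from about 0.4 to 0.875 m from the base axis. Payload 19.3 kg.
Tool frame: the origin (TCP) lies on the centre line of the jaws, within the pads' length; the fingertips stand 25 mm ahead of it and the grasp point (between the pads) lies 6 mm ahead of it (tips_ahead is the distance from the TCP to the fingertips, in m); z points along the fingers, y is the direction in which the jaws open and shut (so a half turn about z gives the same grasp; the last joint's range is limited). The gripper opens to 85 mm and grips with 20 to 120 N. Pads are 22 mm wide; open, the fingers measure 114 mm over their backs; the gripper's body (76 mm by 85 mm) begins 54 mm behind the grasp point. The pads swing forward as they close: fully open they stand 13 mm farther back than shut.
Start: joints at [1.136, 0.521, -0.036, 1.599, 0.021, 1.021, -0.113], TCP at [0.223, -0.584, 0.256] pointing down, gripper open.
Joint ranges: [-2.91, 2.91], [-0.3, 2.13], [-1.5, 1.42], [0.17, 2.43], [-1.26, 4.41], [0.16, 1.93], [-2.52, 2.52]. Speed limits (rad/s): [1.89, 1.89, 2.39, 2.39, 3.01, 3.01, 3.01].

## Interface

Orientations are given as [roll, pitch, yaw] about the fixed x, y, z axes, in that order (R = Rz(yaw) Ry(pitch) Rx(roll)).
In Python, from workcell import observe, grab_frame, job_done, outline_of, tips_ahead gives the robot as it stands. The module is installed in compiled form; this text tells all that it offers.
- The arm moves only by the tool move_arm, never from a script. Its argument "motion" is a list of rows, each a list of 2 entries, a list of its own where there are three numbers: the shift along the world's x, y, z in mm, then the turn, a rotation vector about the world's x, y, z in rad. A call has 1 to 12 rows; each row is the pose to reach, as a shift and turn from the pose commanded when the call began; what a row does not reach only later rows make up. A row lasts 1/8 s, in which the tool goes at most 62.5 mm and 10.7 degrees, less where a joint would pass 70% of its speed; a pose out of reach is approached as far as the arm can. A call with a gripper value outside its range is refused whole. "jaw" is the finger opening in mm, from 0 to 85.4, set as the call begins (left out, the last holds). The fingers move at their own pace and stop on an object; "grip_force" is the grip in N (left out, the last holds). Time passes only in rows, so rows that repeat a pose let the fingers close. It gives the time, the measured TCP pose, the force and the opening at its end, in the units of the state.
- observe(): the state, without advancing time (a new reading comes with each control period).
- grab_frame(name): name is "scene" or "top" or "wrist"; returns a dict with "frame" (480x640x3 uint8, red, green, blue), "fx", "fy", "cx", "cy" (pixels), "T" (4x4, takes a point from camera to world coordinates); the wrist camera has in their place "mount" (4x4, takes a point from camera to tool coordinates, whose origin is the TCP and whose axes are the flange's). Camera axes: x right, y down, z forward; pixel columns grow to the right and rows downward; lengths in m; the calibration is good to about 2 mm. A picture is of the moment at which its call begins: read the wrist's pose just before it. There is no depth.
- job_done(): hands the job in, once; it reports no verdict.
Trained networks look in the newest picture that a camera, given by its name, has taken for a name from the list of things; names that differ only in an ending like _2 or _b are one class to them, and where a whole thing is asked for, a point or a joint stands for the part that bears it (a point fixed in the world has none). Each returns a list of dicts, best first, with "score" (0 to 1); they miss things now and then, are a little off and sometimes report something else, mostly with a low value. They report only what shows in the picture. A call takes as long as a camera call.
- outline_of(label, camera): "pixels" (480x640 bool, what is visible of it) and "pixel" ([column, row] in pixels, amid what is visible of it).
The state is a dict: "clock": time; "qpos": joint angles; "qd": joint speeds; "joint_efforts": joint torques, N m; "position": TCP position; "tool_rot": TCP orientation; "force": force on the tool from outside, world axes, zero at the start; "moment": the same for the moment, N m; "grip_width": finger opening in m.
Only numpy, scipy, OpenCV 4.12 (cv2) and the standard library are available. Lean on these libraries where they do the work, as an engineer would, in place of code of your own. Each camera call takes 0.05 s, during which the arm holds its last target.

## Task

Before the next calibration run, reset the needle valve: screw its yellow T-handle down (clockwise seen from above) until the needle is felt to sit snugly on its seat, without forcing it, then back it off by a quarter turn. Finally push the blue-knobbed lock lever fully over to its locked side, leaving the handle at that setting and the other things on the bench where they are.

Things in the scene. Friction and masses are not known exactly. Their poses are not given: they have to be found in the camera images.
- handle_grip (a point): centre of the yellow T-handle: a bar 66 long, 14 wide, 26 mm tall, black mark on its top near one end; on the valve's vertical screw axis, half-way up, 109 mm above the bench. x along the bar towards the mark, y across, z up. Clockwise from above screws down. It turns in place, not rising, with about 0.05 N m of friction; it starts 0.8 to 2.2 rad open; the heading where it bottoms differs each time and cannot be seen
- handle (a joint): twist (rad) of the springy T-handle on its stem: 0 when no torque acts, negative when it is being tightened, 0.1 rad for each 0.2 N m. Free running needs 0.05 N m. With the needle on its seat, 0.15 N m (-0.075 rad) is the least that counts as seated, 0.3 N m is snug, 0.6 N m (-0.3 rad) spoils the seat. Let go, it springs back to 0
- stem (a point): where the thin stem (11 mm diameter) leaves the top of the round steel bonnet (38 mm diameter), 84 mm above the bench, on the screw axis; 12 mm of free gap from here up to the underside of the handle's bar. Heading as seat
- needle_tip (a point): tip of the red needle in the clear sight glass, on the screw axis. Upright, its heading is that of the plate; rises 1.5 mm per rad of the stem's opening (2.36 mm for a quarter turn), from the seat, where the screw stops hard. Opening is counted from there
- seat (a point): centre of the valve seat's rim in the sight glass, on the screw axis, 44 mm above the bench; the needle tip is here when it just touches. Fixed to the valve's mounting plate (210 x 280 x 10 mm) and shares its heading: x from the unlocked to the locked side of the lever, y to the side away from the lever, z up
- lock (a joint): angle of the lock lever (rad): 0 leaning to the plate's -x (unlocked), 1.0 leaning to its +x (fully locked, end stop). It stays where it is left; its friction is about 1 N at the knob. It starts at 0 to 0.15
- lock_tip (a point): centre of the blue ball knob (26 mm diameter) at the end of the lock lever. The lever pivots about an axis along the plate's y, 32 mm above the bench and 100 mm from the screw axis towards the plate's -y; the knob is 70 mm from the pivot
- fitting: loose brass fitting, 24 mm diameter, 32 mm tall, standing on the mounting plate; leave alone. Origin under its centre
- mouthpiece: loose white mouthpiece, 20 mm diameter, 40 mm tall, standing on the mounting plate; leave alone. Origin under its centre
- analyser_a: loose grey handheld analyser, 62 x 150 x 34 mm; leave alone. Origin under its centre
- analyser_b: loose grey handheld analyser, 62 x 150 x 34 mm; leave alone. Origin under its centre
- pen: loose blue pen, 10 mm thick, 150 mm long; leave alone. Origin under its centre
- beaker: loose glass beaker, 66 mm diameter, 85 mm tall; leave alone. Origin under its centre
- canister: loose green canister, 60 mm diameter, 150 mm tall; leave alone. Origin under its centre

How it is judged:
On the way, in this order (a step that is already met when the one before it is completed fails the run):
1. the needle is screwed down onto its seat, with at least 0.15 N m (z of needle_tip in the frame of seat below 0.0002 m and value of joint handle below -0.075 rad), for 0.15 s.
2. the handle is backed off a quarter turn (73 to 107 degrees) from first touch of the seat (z of needle_tip in the frame of seat between 0.0019 and 0.0028 m), for 0.3 s.
3. the lock lever is pushed over to its locked side (value of joint lock above 0.8 rad), for 0.2 s.
At the end, for the whole second after the job is handed in: The handle rests a quarter turn (73 to 107 degrees) open from where the needle first touches its seat, that is with the needle tip 1.9 to 2.8 mm above the seat, and the lock lever stands over at its locked side (above 0.8 rad) (all of step 2 and value of joint lock above 0.8 rad).
It fails at once if the screw is forced (tightened with more than 0.6 N m) (value of joint handle below -0.3 rad).
It fails at once if the lock lever is thrown before the valve is set (past 0.5 rad while the needle is outside the setting) (value of joint lock above 0.5 rad and (z of needle_tip in the frame of seat below 0.0019 m or z of needle_tip in the frame of seat above 0.0028 m)).
It fails at once if a bystander is moved by more than 20 mm (distance of any of fitting, mouthpiece, analyser_a, analyser_b, pen, beaker, canister from where it was at the start of the episode above 0.02 m).
It also fails if it takes over 72 s, if anything falls off the work surface, if the arm or the gripper's body presses on something with over 40 N, if the wrist force passes 120 N, or if a joint passes its speed limit or range.

## Working session

There is one attempt and no reset: what is moved stays moved. The work goes in short steps, Python scripts to look and compute and a tool call to move; the robot and the scene stay as the last step left them, time stands still between calls to the robot, and variables do not carry over. Pictures are saved under pics/ and viewed, and the job is handed in when it is done.

Besides the shell and the picture viewer there is one more tool, called after "Emit:" as name(argument=value, ...), one argument or row to a line, values as JSON. move_arm: Moves the arm, as the interface text tells. Its arguments: {"type":"object","properties":{"motion":{"type":"array"},"jaw":{"type":"number"},"grip_force":{"type":"number"}},"required":["motion"]}

```bash
mkdir -p pics; cat > h.py <<'E'
import numpy as np, cv2
from workcell import *
def save(n,f): cv2.imwrite('pics/'+n+'.png',cv2.cvtColor(f,cv2.COLOR_RGB2BGR))
E
python3 - <<'E'
from h import *
s=observe(); print({k:np.round(v,3).tolist() for k,v in s.items()})
for c in ['scene','top','wrist']:
    g=grab_frame(c); save(c+'0',g['frame']); print(c,g['fx'],g['cx'],g['cy'],np.round(g.get('T',g.get('mount')),3).tolist())
E
```

```text
{'clock': 0.0, 'qpos': [1.136, 0.522, -0.036, 1.6, 0.021, 1.021, -0.113], 'qd': [0.001, 0.001, -0.001, -0.001, -0.0, -0.001, -0.002], 'joint_efforts': [0.0, -92.712, 1.98, -36.993, 0.018, 0.008, 0.0], 'position': [0.223, -0.584, 0.256], 'tool_rot': [-3.14, 0.0, 0.365], 'force': [-0.024, 0.269, 0.916], 'moment': [0.016, 0.021, -0.008], 'grip_width': 0.085}
scene 476.4652806215235 316.6455044064726 240.9039044647434 [[-0.481, 0.482, -0.732, 1.361], [0.877, 0.279, -0.392, 0.446], [0.016, -0.83, -0.557, 0.732], [0.0, 0.0, 0.0, 1.0]]
top 569.0336383951882 320.47794788712696 240.2347839635301 [[-0.009, -0.991, 0.135, 0.306], [-1.0, 0.011, 0.011, -0.009], [-0.012, -0.135, -0.991, 1.363], [0.0, 0.0, 0.0, 1.0]]
wrist 358.6653518000727 325.09792847761804 233.90890884056654 [[-0.0, -0.965, -0.263, 0.068], [1.0, -0.0, 0.001, -0.001], [-0.001, -0.263, 0.965, -0.117], [0.0, 0.0, 0.0, 1.0]]
```

View pics/scene0.png

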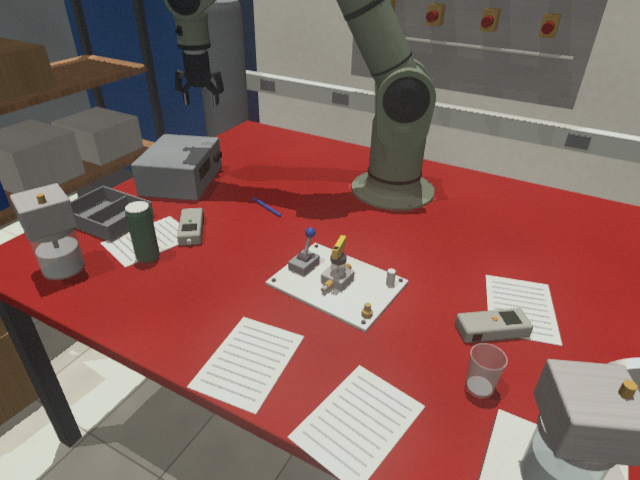

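View pics/top0.png

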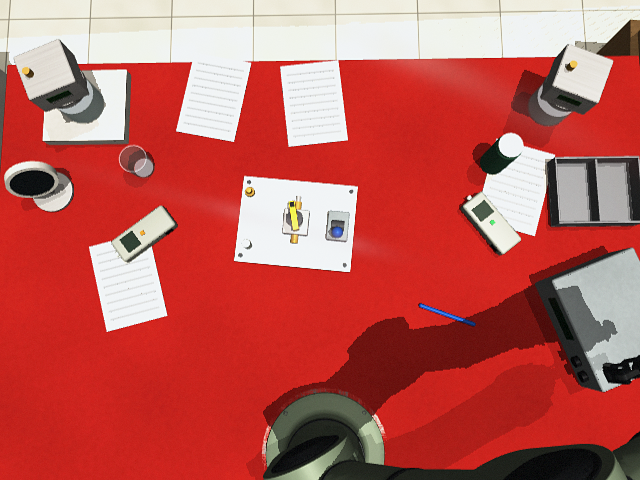

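```bash
python3 - <<'E'
from h import *
def ray(g,px,z):
    T=g['T'];d=T[:3,:3]@np.array([(px[0]-g['cx'])/g['fx'],(px[1]-g['cy'])/g['fy'],1]);return T[:3,3]+d*(z-T[2,3])/d[2]
g=grab_frame('top')
for n,z in [('handle_grip',.122),('lock_tip',.09),('fitting',.04),('mouthpiece',.05),('stem',.084),('beaker',.085),('canister',.15)]:
    for o in outline_of(n,'top')[:2]:
        m=o['pixels'].astype(np.uint8)
        c=cv2.moments(m,True);r=cv2.minAreaRect(np.argwhere(m)[:,::-1].astype(np.float32))
        print(n,round(o['score'],2),o['pixel'],m.sum(),np.round(r[0],1),np.round(r[1],1),round(r[2],1),np.round(ray(g,(c['m10']/c['m00'],c['m01']/c['m00']),z),4))
        if n=='handle_grip': print([np.round(ray(g,p,z),4) for p in cv2.boxPoints(r)])
E
```

```text
handle_grip 0.54 [294.0, 215.8] 186 [293.5 215.5] [29.7  6.3] 81.5 [0.5314 0.0638 0.122 ]
[array([0.5636, 0.0755, 0.122 ]), array([0.5655, 0.0617, 0.122 ]), array([0.4993, 0.0522, 0.122 ]), array([0.4974, 0.0659, 0.122 ])]
lock_tip 0.65 [290.9, 217.6] 217 [293.2 215.4] [31.4  7.7] 81.3 [0.539 0.066 0.09 ]
lock_tip 0.57 [244.5, 242.2] 80 [246.5 244. ] [10.6  7.8] 45.0 [0.473 0.172 0.09 ]
mouthpiece 0.49 [244.0, 244.3] 89 [246. 244.] [10. 10.] 90.0 [0.4787 0.1784 0.05  ]
stem 0.66 [301.7, 226.4] 9331 [295.9 223.7] [117.5  86.1] 5.5 [0.5178 0.0585 0.084 ]
beaker 0.79 [135.0, 164.5] 856 [136.  162.5] [37.5 27.6] 45.0 [0.6697 0.4309 0.085 ]
canister 0.83 [500.1, 150.5] 1098 [501.2 153.8] [25.5 48.8] 45.0 [ 0.6585 -0.3934  0.15  ]
```

```bash
python3 - <<'E'
from h import *
g=grab_frame('top'); save('topz',cv2.resize(g['frame'][165:285,220:380],None,fx=5,fy=5,interpolation=cv2.INTER_CUBIC))
g=grab_frame('scene'); save('scenez',cv2.resize(g['frame'][215:335,260:420],None,fx=5,fy=5,interpolation=cv2.INTER_CUBIC))
E
```

```text
(no output)
```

View pics/topz.png

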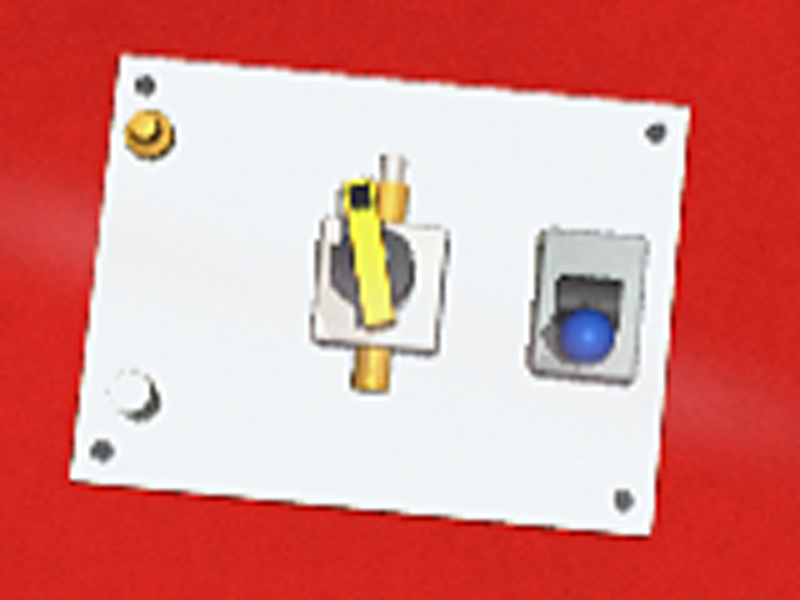

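View pics/scenez.png

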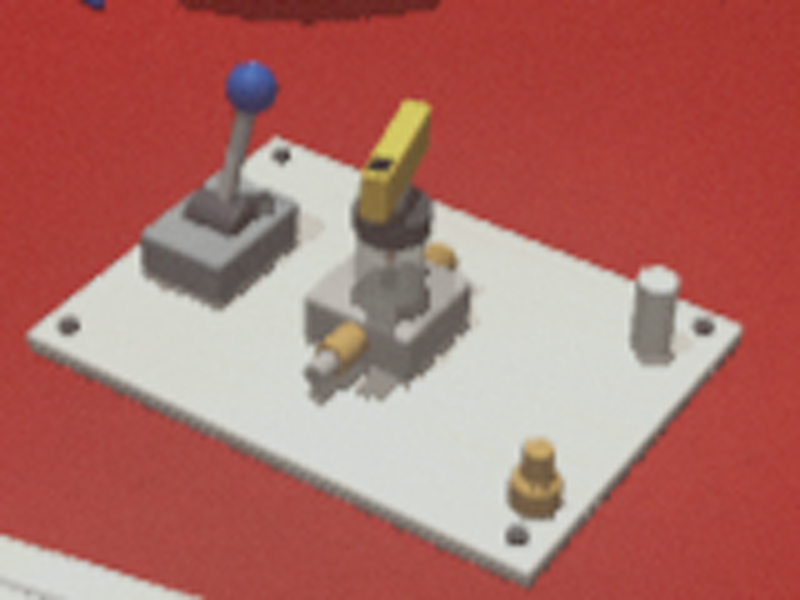

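Emit:
move_arm(
  motion=[
    [[0, 0, 40], [0, 0, 0]],
    [[30, 60, 60], [0, 0, 0.15]],
    [[55, 110, 60], [0, 0, 0.3]],
    [[80, 165, 60], [0, 0, 0.45]],
    [[105, 220, 60], [0, 0, 0.6]],
    [[130, 275, 60], [0, 0, 0.75]],
    [[155, 330, 60], [0, 0, 0.9]],
    [[180, 380, 60], [0, 0, 1.05]],
    [[205, 435, 60], [0, 0, 1.2]],
    [[230, 490, 60], [0, 0, 1.35]],
    [[255, 540, 60], [0, 0, 1.5]],
    [[275, 590, 60], [0, 0, 1.65]],
  ],
  jaw=50,
)

```text
clock: 2.15
position: [0.4986, 0.0078, 0.3165]
tool_rot: [3.141, 0.0, 2.019]
force: [0.5, -1.1, 0.3]
grip_width: 0.0501
```

```bash
python3 - <<'E'
from h import *
s=observe(); print({k:np.round(v,3).tolist() for k,v in s.items()},tips_ahead if not callable(tips_ahead) else tips_ahead())
E
```

```text
{'clock': 2.15, 'qpos': [0.39, 0.308, -0.656, 1.826, 0.212, 1.078, 0.105], 'qd': [-0.615, 0.327, -0.361, -0.347, 0.293, 0.158, 0.149], 'joint_efforts': [6.429, -71.665, -5.484, -34.103, -1.184, -0.417, -0.623], 'position': [0.499, 0.008, 0.317], 'tool_rot': [3.141, 0.0, 2.019], 'force': [0.461, -1.111, 0.32], 'moment': [-0.06, 0.006, -0.033], 'grip_width': 0.05} 0.025
```

Emit:
move_arm(
  motion=[
    [[10, 15, 0], [0, 0, 0.15]],
    [[20, 30, -10], [0, 0, 0.3]],
    [[30, 45, -20], [0, 0, 0.45]],
    [[32, 55, -40], [0, 0, 0.6]],
    [[32, 55, -60], [0, 0, 0.75]],
    [[32, 55, -80], [0, 0, 0.9]],
    [[32, 55, -80], [0, 0, 1.05]],
    [[32, 55, -80], [0, 0, 1.2]],
    [[32, 55, -80], [0, 0, 1.27]],
    [[32, 55, -80], [0, 0, 1.27]],
    [[32, 55, -80], [0, 0, 1.27]],
  ],
)

```text
clock: 3.52
position: [0.53, 0.0611, 0.2363]
tool_rot: [-3.141, 0.0, -3.0]
force: [1.0, -0.0, 0.8]
grip_width: 0.0501
```

```bash
cat >> h.py <<'E'
from scipy.spatial.transform import Rotation as Ro
def wcam():
    s=observe(); g=grab_frame('wrist'); T=np.eye(4); T[:3,:3]=Ro.from_euler('xyz',s['tool_rot']).as_matrix(); T[:3,3]=s['position']
    g['T']=T@g['mount']; return g,s
def ray(g,px,z):
    T=g['T'];d=T[:3,:3]@np.array([(px[0]-g['cx'])/g['fx'],(px[1]-g['cy'])/g['fy'],1]);return T[:3,3]+d*(z-T[2,3])/d[2]
def st(): print({k:np.round(v,3).tolist() for k,v in observe().items() if k not in('qd','joint_efforts')})
E
python3 - <<'E'
from h import *
st(); g,s=wcam(); save('w1',g['frame'])
for n,z in [('handle_grip',.122),('lock_tip',.093)]:
    for o in outline_of(n,'wrist')[:2]:
        m=o['pixels'].astype(np.uint8); r=cv2.minAreaRect(np.argwhere(m)[:,::-1].astype(np.float32))
        print(n,round(o['score'],2),o['pixel'],np.round(r[0],1),np.round(r[1],1),r[2],np.round(ray(g,r[0],z),4))
        print([np.round(ray(g,p,z),4).tolist() for p in cv2.boxPoints(r)])
E
```

```text
{'clock': 3.525, 'qpos': [0.423, 0.534, -0.898, 1.831, 0.488, 1.015, 1.038], 'position': [0.53, 0.061, 0.236], 'tool_rot': [-3.141, 0.0, -3.0], 'force': [0.984, -0.005, 0.755], 'moment': [-0.017, 0.002, 0.021], 'grip_width': 0.05}
handle_grip 0.96 [328.4, 239.1] [328.5 239.5] [97. 21.] 90.0 [0.5309 0.0646 0.122 ]
[[0.4995, 0.0532, 0.122], [0.4976, 0.0667, 0.122], [0.5647, 0.0769, 0.122], [0.5668, 0.0624, 0.122]]
```

View pics/w1.png

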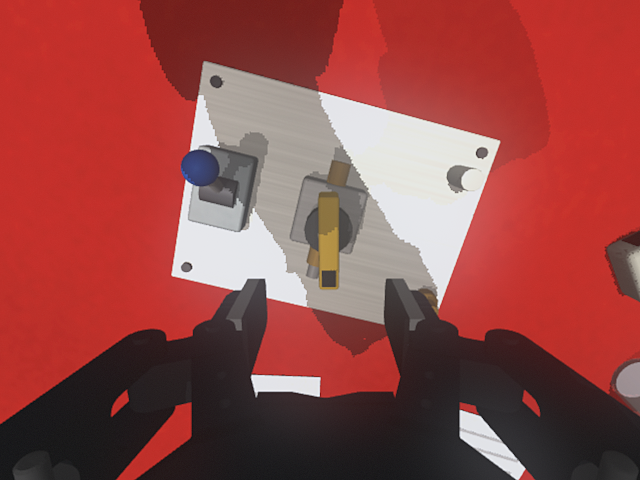

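Emit:
move_arm(
  motion=[
    [[1, 3, -45], [0, 0, 0]],
    [[1, 3, -90], [0, 0, 0]],
    [[1, 3, -119], [0, 0, 0]],
    [[1, 3, -119], [0, 0, 0]],
    [[1, 3, -119], [0, 0, 0]],
  ],
)

```text
clock: 4.3
position: [0.5315, 0.0644, 0.1185]
tool_rot: [3.142, 0.001, -2.999]
force: [-0.1, 0.8, 0.6]
grip_width: 0.0501
```

```bash
python3 - <<'E'
from h import *
st(); g,s=wcam(); save('w2',g['frame'])
g=grab_frame('scene');save('s2',cv2.resize(g['frame'][165:315,250:450],None,fx=4,fy=4))
E
```

```text
{'clock': 4.3, 'qpos': [0.321, 0.69, -0.777, 1.92, 0.666, 0.807, 0.889], 'position': [0.531, 0.064, 0.118], 'tool_rot': [3.142, 0.001, -2.999], 'force': [-0.105, 0.805, 0.57], 'moment': [0.028, 0.015, -0.021], 'grip_width': 0.05}
```

View pics/w2.png

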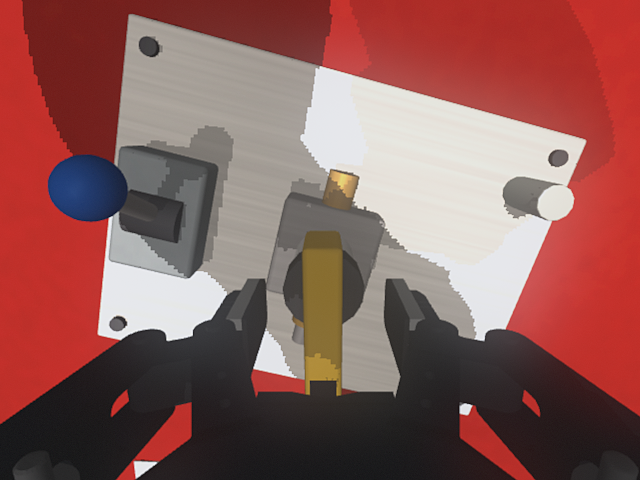

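View pics/s2.png

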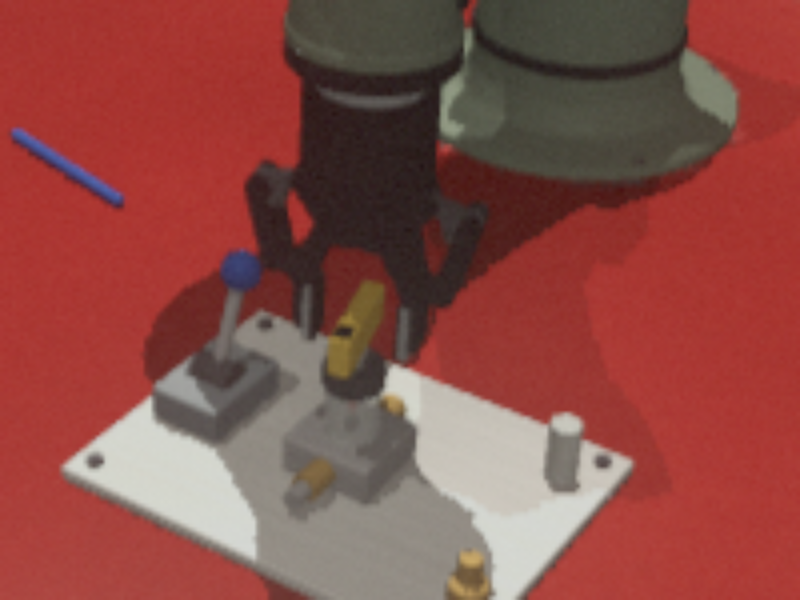

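Emit:
move_arm(
  motion=[
    [[0, 0, -2], [0, 0, 0]],
    [[0, 0, -2], [0, 0, 0]],
    [[0, 0, -2], [0, 0, 0]],
    [[0, 0, -2], [0, 0, 0]],
    [[0, 0, -2], [0, 0, 0]],
    [[0, 0, -2], [0, 0, 0]],
  ],
  jaw=0,
  grip_force=80,
)

```text
clock: 5.15
position: [0.5311, 0.0636, 0.1158]
tool_rot: [-3.141, 0.0, -2.999]
force: [-1.5, -3.4, 8.4]
grip_width: 0.0132
```

```bash
python3 - <<'E'
from h import *
st(); g,s=wcam(); save('w3',g['frame']);st();grab_frame('top');st()
E
```

```text
{'clock': 5.15, 'qpos': [0.32, 0.694, -0.773, 1.922, 0.671, 0.804, 0.886], 'position': [0.531, 0.064, 0.116], 'tool_rot': [-3.141, 0.0, -2.999], 'force': [-1.504, -3.362, 8.448], 'moment': [-0.774, 0.357, -0.005], 'grip_width': 0.013}
{'clock': 5.2, 'qpos': [0.32, 0.694, -0.773, 1.922, 0.671, 0.804, 0.886], 'position': [0.531, 0.064, 0.116], 'tool_rot': [-3.141, 0.0, -2.999], 'force': [-1.755, -4.186, 8.725], 'moment': [-0.724, 0.387, 0.034], 'grip_width': 0.013}
{'clock': 5.25, 'qpos': [0.32, 0.694, -0.773, 1.922, 0.671, 0.804, 0.886], 'position': [0.531, 0.064, 0.116], 'tool_rot': [-3.141, 0.0, -2.999], 'force': [-1.613, -4.67, 8.195], 'moment': [-0.733, 0.345, 0.067], 'grip_width': 0.013}
```

View pics/w3.png

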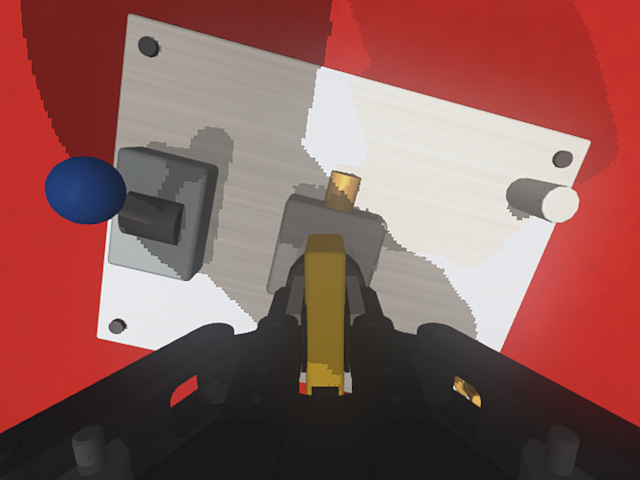

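Emit:
move_arm(
  motion=[
    [[0, 0, 0], [0, 0, -0.05]],
    [[0, 0, 0], [0, 0, -0.15]],
    [[0, 0, 0], [0, 0, -0.25]],
    [[0, 0, 0], [0, 0, -0.35]],
    [[0, 0, 0], [0, 0, -0.45]],
    [[0, 0, 0], [0, 0, -0.55]],
    [[0, 0, 0], [0, 0, -0.6]],
    [[0, 0, 0], [0, 0, -0.6]],
    [[0, 0, 0], [0, 0, -0.6]],
  ],
)

```text
clock: 6.38
position: [0.5314, 0.0653, 0.1158]
tool_rot: [3.14, 0.001, 2.686]
force: [0.1, 6.2, 3.2]
grip_width: 0.0127
```

```bash
cat > m.py <<'E'
from h import *
M=[];
for i in range(3): grab_frame('top'); s=observe(); M.append(s['moment'][2])
st(); print('mz',np.round(M,3))
E
python3 m.py
```

```text
{'clock': 6.525, 'qpos': [0.223, 0.651, -0.631, 1.927, 0.556, 0.742, 0.384], 'position': [0.531, 0.065, 0.116], 'tool_rot': [3.14, 0.001, 2.686], 'force': [0.428, 5.13, 4.629], 'moment': [1.28, -0.132, 0.022], 'grip_width': 0.013}
mz [0.017 0.106 0.022]
```

Emit:
move_arm(
  motion=[
    [[0, 0, 0], [0, 0, -0.07]],
    [[0, 0, 0], [0, 0, -0.13]],
    [[0, 0, 0], [0, 0, -0.13]],
  ],
)

```text
clock: 6.9
position: [0.5316, 0.0656, 0.1158]
tool_rot: [3.139, 0.0, 2.556]
force: [2.6, 7.5, 2.3]
grip_width: 0.0129
```

```bash
python3 m.py
```

```text
{'clock': 7.05, 'qpos': [0.201, 0.643, -0.599, 1.927, 0.529, 0.73, 0.277], 'position': [0.532, 0.066, 0.116], 'tool_rot': [3.139, 0.0, 2.556], 'force': [2.121, 6.927, 1.778], 'moment': [1.655, -0.487, 0.038], 'grip_width': 0.013}
mz [0.073 0.11  0.038]
```

Emit:
move_arm(
  motion=[
    [[0, 0, 0], [0, 0, -0.06]],
    [[0, 0, 0], [0, 0, -0.1]],
    [[0, 0, 0], [0, 0, -0.1]],
  ],
)

```text
clock: 7.42
position: [0.5318, 0.0658, 0.1159]
tool_rot: [3.138, 0.0, 2.456]
force: [3.1, 7.8, 1.5]
grip_width: 0.0129
```

```bash
python3 m.py
```

```text
{'clock': 7.575, 'qpos': [0.184, 0.637, -0.574, 1.928, 0.509, 0.721, 0.194], 'position': [0.532, 0.066, 0.116], 'tool_rot': [3.138, 0.0, 2.457], 'force': [3.239, 8.381, 2.226], 'moment': [1.844, -0.721, 0.02], 'grip_width': 0.013}
mz [0.084 0.042 0.02 ]
```

Emit:
move_arm(
  motion=[
    [[1, 2, 0], [0, 0, -0.06]],
    [[1, 2, 0], [0, 0, -0.1]],
    [[1, 2, 0], [0, 0, -0.1]],
  ],
)

```text
clock: 7.95
position: [0.5321, 0.0662, 0.1158]
tool_rot: [3.141, 0.001, 2.355]
force: [-1.4, 1.0, 7.2]
grip_width: 0.0127
```

```bash
python3 m.py
```

```text
{'clock': 8.1, 'qpos': [0.163, 0.633, -0.547, 1.927, 0.488, 0.716, 0.11], 'position': [0.532, 0.066, 0.116], 'tool_rot': [3.141, 0.0, 2.356], 'force': [-1.152, 0.496, 7.591], 'moment': [0.066, 0.33, -0.032], 'grip_width': 0.013}
mz [ 0.096  0.036 -0.032]
```

Emit:
move_arm(
  motion=[
    [[0, 0, 0], [0, 0, -0.06]],
    [[0, 0, 0], [0, 0, -0.1]],
    [[0, 0, 0], [0, 0, -0.1]],
  ],
)

```text
clock: 8.48
position: [0.5323, 0.0664, 0.1158]
tool_rot: [3.141, 0.0, 2.255]
force: [0.3, 1.5, 6.3]
grip_width: 0.013
```

```bash
python3 m.py
```

```text
{'clock': 8.625, 'qpos': [0.145, 0.627, -0.522, 1.927, 0.467, 0.707, 0.028], 'position': [0.532, 0.066, 0.116], 'tool_rot': [3.141, 0.0, 2.256], 'force': [0.023, 1.689, 5.84], 'moment': [0.249, -0.03, 0.027], 'grip_width': 0.013}
mz [-0.001  0.09   0.027]
```

Emit:
move_arm(
  motion=[
    [[0, 0, 0], [0, 0, -0.06]],
    [[0, 0, 0], [0, 0, -0.08]],
    [[0, 0, 0], [0, 0, -0.08]],
  ],
)

```text
clock: 9.0
position: [0.5325, 0.0665, 0.1158]
tool_rot: [3.14, 0.0, 2.176]
force: [2.2, 1.5, 7.3]
grip_width: 0.013
```

```bash
python3 m.py
```

```text
{'clock': 9.15, 'qpos': [0.131, 0.623, -0.502, 1.928, 0.45, 0.701, -0.036], 'position': [0.532, 0.067, 0.116], 'tool_rot': [3.14, 0.0, 2.176], 'force': [1.371, 1.58, 6.853], 'moment': [0.505, -0.334, 0.119], 'grip_width': 0.013}
mz [0.052 0.073 0.119]
```

Emit:
move_arm(
  motion=[
    [[0, 0, 0], [0, 0, -0.06]],
    [[0, 0, 0], [0, 0, -0.08]],
    [[0, 0, 0], [0, 0, -0.08]],
  ],
)

```text
clock: 9.52
position: [0.5327, 0.0667, 0.1158]
tool_rot: [3.14, 0.0, 2.096]
force: [2.7, 2.5, 6.7]
grip_width: 0.0129
```

```bash
python3 m.py
```

```text
{'clock': 9.675, 'qpos': [0.116, 0.62, -0.481, 1.928, 0.433, 0.694, -0.101], 'position': [0.533, 0.067, 0.116], 'tool_rot': [3.14, 0.0, 2.096], 'force': [2.76, 3.7, 6.024], 'moment': [0.76, -0.802, 0.01], 'grip_width': 0.013}
mz [0.055 0.051 0.01 ]
```

Emit:
move_arm(
  motion=[
    [[0, 0, 0], [0, 0, -0.06]],
    [[0, 0, 0], [0, 0, -0.08]],
    [[0, 0, 0], [0, 0, -0.08]],
  ],
)

```text
clock: 10.05
position: [0.5329, 0.0667, 0.1158]
tool_rot: [3.139, 0.0, 2.016]
force: [4.7, 3.5, 5.0]
grip_width: 0.0127
```

```bash
python3 m.py
```

```text
{'clock': 10.2, 'qpos': [0.101, 0.616, -0.461, 1.929, 0.416, 0.688, -0.166], 'position': [0.533, 0.067, 0.116], 'tool_rot': [3.139, 0.0, 2.017], 'force': [5.458, 4.544, 4.935], 'moment': [0.861, -1.028, 0.03], 'grip_width': 0.013}
mz [0.018 0.074 0.03 ]
```

Emit:
move_arm(
  motion=[
    [[0.5, 0.5, 0], [0, 0, -0.06]],
    [[0.5, 0.5, 0], [0, 0, -0.08]],
    [[0.5, 0.5, 0], [0, 0, -0.08]],
  ],
)

```text
clock: 10.58
position: [0.5332, 0.0669, 0.1158]
tool_rot: [3.14, 0.0, 1.936]
force: [3.2, 0.9, 5.4]
grip_width: 0.0126
```

```bash
python3 m.py
```

```text
{'clock': 10.725, 'qpos': [0.086, 0.613, -0.44, 1.929, 0.398, 0.684, -0.231], 'position': [0.533, 0.067, 0.116], 'tool_rot': [3.14, 0.0, 1.936], 'force': [3.334, 1.332, 6.976], 'moment': [0.437, -0.682, 0.05], 'grip_width': 0.012}
mz [0.033 0.064 0.05 ]
```

Emit:
move_arm(
  motion=[
    [[0.5, 0, 0], [0, 0, -0.06]],
    [[0.5, 0, 0], [0, 0, -0.08]],
    [[0.5, 0, 0], [0, 0, -0.08]],
  ],
)

```text
clock: 11.1
position: [0.5335, 0.067, 0.1158]
tool_rot: [3.14, 0.0, 1.856]
force: [2.0, 2.2, 8.8]
grip_width: 0.0128
```

```bash
python3 m.py
```

```text
{'clock': 11.25, 'qpos': [0.071, 0.61, -0.419, 1.928, 0.38, 0.679, -0.295], 'position': [0.533, 0.067, 0.116], 'tool_rot': [3.14, -0.0, 1.856], 'force': [1.649, 2.618, 8.53], 'moment': [0.453, -0.397, 0.028], 'grip_width': 0.013}
mz [0.068 0.021 0.028]
```

Emit:
move_arm(
  motion=[
    [[0.5, 0, 0], [0, 0, -0.06]],
    [[0.5, 0, 0], [0, 0, -0.08]],
    [[0.5, 0, 0], [0, 0, -0.08]],
  ],
)

```text
clock: 11.62
position: [0.5337, 0.067, 0.1158]
tool_rot: [3.141, -0.0, 1.776]
force: [-0.3, 3.4, 8.8]
grip_width: 0.0129
```

```bash
python3 m.py
```

```text
{'clock': 11.775, 'qpos': [0.056, 0.608, -0.398, 1.928, 0.362, 0.675, -0.358], 'position': [0.534, 0.067, 0.116], 'tool_rot': [3.141, -0.0, 1.776], 'force': [0.236, 1.84, 8.978], 'moment': [0.516, 0.004, 0.058], 'grip_width': 0.013}
mz [0.051 0.034 0.058]
```

Emit:
move_arm(
  motion=[
    [[0, 0, 0], [0, 0, -0.06]],
    [[0, 0, 0], [0, 0, -0.08]],
    [[0, 0, 0], [0, 0, -0.08]],
  ],
)

```text
clock: 12.15
position: [0.534, 0.0671, 0.1158]
tool_rot: [3.14, -0.0, 1.696]
force: [2.1, 2.1, 7.1]
grip_width: 0.0128
```

```bash
python3 m.py
```

```text
{'clock': 12.3, 'qpos': [0.041, 0.605, -0.377, 1.929, 0.344, 0.67, -0.422], 'position': [0.534, 0.067, 0.116], 'tool_rot': [3.14, -0.0, 1.696], 'force': [1.152, 2.718, 7.774], 'moment': [0.625, -0.351, 0.049], 'grip_width': 0.013}
mz [0.011 0.066 0.049]
```

Emit:
move_arm(
  motion=[
    [[0, 0, 0], [0, 0, -0.06]],
    [[0, 0, 0], [0, 0, -0.08]],
    [[0, 0, 0], [0, 0, -0.08]],
  ],
)

```text
clock: 12.68
position: [0.5342, 0.0671, 0.1158]
tool_rot: [3.14, -0.001, 1.616]
force: [3.9, 2.2, 6.2]
grip_width: 0.0129
```

```bash
python3 m.py
```

```text
{'clock': 12.825, 'qpos': [0.026, 0.602, -0.356, 1.929, 0.326, 0.664, -0.486], 'position': [0.534, 0.067, 0.116], 'tool_rot': [3.14, -0.001, 1.616], 'force': [3.116, 2.441, 5.661], 'moment': [0.532, -0.664, 0.077], 'grip_width': 0.013}
mz [0.12  0.069 0.077]
```

Emit:
move_arm(
  motion=[
    [[0.5, 0, 0], [0, 0, -0.06]],
    [[0.5, 0, 0], [0, 0, -0.08]],
    [[0.5, 0, 0], [0, 0, -0.08]],
  ],
)

```text
clock: 13.2
position: [0.5344, 0.0671, 0.1158]
tool_rot: [3.14, -0.0, 1.536]
force: [2.0, 2.5, 7.1]
grip_width: 0.0128
```

```bash
python3 m.py
```

```text
{'clock': 13.35, 'qpos': [0.011, 0.6, -0.335, 1.929, 0.307, 0.661, -0.549], 'position': [0.534, 0.067, 0.116], 'tool_rot': [3.14, -0.001, 1.537], 'force': [1.774, 2.883, 7.258], 'moment': [0.555, -0.354, 0.15], 'grip_width': 0.013}
mz [0.211 0.214 0.15 ]
```

Emit:
move_arm(
  motion=[
    [[0, 0, 0], [0, 0, -0.04]],
    [[0, 0, 0], [0, 0, -0.06]],
    [[0, 0, 0], [0, 0, -0.06]],
  ],
)

```text
clock: 13.72
position: [0.5346, 0.067, 0.1158]
tool_rot: [3.14, -0.001, 1.476]
force: [2.3, 2.5, 7.5]
grip_width: 0.013
```

```bash
python3 m.py; python3 m.py|tail -1
```

```text
{'clock': 13.875, 'qpos': [-0.001, 0.598, -0.319, 1.929, 0.294, 0.657, -0.596], 'position': [0.535, 0.067, 0.116], 'tool_rot': [3.14, -0.001, 1.477], 'force': [2.76, 2.141, 6.868], 'moment': [0.566, -0.651, 0.397], 'grip_width': 0.013}
mz [0.351 0.386 0.397]
mz [0.328 0.299 0.374]
```

Emit:
move_arm(
  motion=[
    [[-0.2, 0, 0], [0, 0, 0.07]],
    [[-0.5, 0, 0], [0, 0, 0.16]],
    [[-0.7, -0.1, 0], [0, 0, 0.26]],
    [[-1, -0.1, 0], [0, 0, 0.36]],
    [[-1.3, -0.2, 0], [0, 0, 0.46]],
    [[-1.6, -0.3, 0], [0, 0, 0.56]],
    [[-1.9, -0.5, 0], [0, 0, 0.66]],
    [[-2.1, -0.7, 0], [0, 0, 0.76]],
    [[-2.3, -0.9, 0], [0, 0, 0.86]],
    [[-2.5, -1.1, 0], [0, 0, 0.96]],
    [[-2.6, -1.2, 0], [0, 0, 1.0]],
    [[-2.6, -1.2, 0], [0, 0, 1.0]],
  ],
)

```text
clock: 15.52
position: [0.5318, 0.0659, 0.1157]
tool_rot: [3.14, 0.0, 2.477]
force: [1.3, 2.6, 8.6]
grip_width: 0.0126
```

```bash
python3 m.py
```

```text
{'clock': 15.675, 'qpos': [0.186, 0.639, -0.579, 1.927, 0.514, 0.725, 0.208], 'position': [0.532, 0.066, 0.116], 'tool_rot': [3.14, 0.0, 2.476], 'force': [1.16, 3.643, 8.947], 'moment': [0.702, -0.245, 0.016], 'grip_width': 0.013}
mz [-0.019 -0.065  0.016]
```

Emit:
move_arm(
  motion=[
    [[-0.1, -0.2, 0], [0, 0, 0.08]],
    [[-0.3, -0.4, 0], [0, 0, 0.18]],
    [[-0.4, -0.7, 0], [0, 0, 0.28]],
    [[-0.5, -1, 0], [0, 0, 0.38]],
    [[-0.6, -1.3, 0], [0, 0, 0.48]],
    [[-0.6, -1.6, 0], [0, 0, 0.58]],
    [[-0.6, -1.9, 0], [0, 0, 0.68]],
    [[-0.6, -2.1, 0], [0, 0, 0.765]],
    [[-0.6, -2.1, 0], [0, 0, 0.765]],
    [[-0.6, -2.1, 0], [0, 0, 0.765]],
  ],
)

```text
clock: 16.92
position: [0.5311, 0.0636, 0.1157]
tool_rot: [3.141, 0.001, -3.042]
force: [1.1, 2.6, 8.8]
grip_width: 0.013
```

```bash
python3 m.py; python3 - <<'E'
from h import *
g,s=wcam();save('w4',g['frame'])
E
```

```text
{'clock': 17.075, 'qpos': [0.316, 0.691, -0.766, 1.923, 0.665, 0.799, 0.848], 'position': [0.531, 0.064, 0.116], 'tool_rot': [3.141, 0.001, -3.042], 'force': [-0.249, 2.117, 8.887], 'moment': [0.506, -0.041, -0.067], 'grip_width': 0.013}
mz [-0.042 -0.032 -0.067]
```

View pics/w4.png

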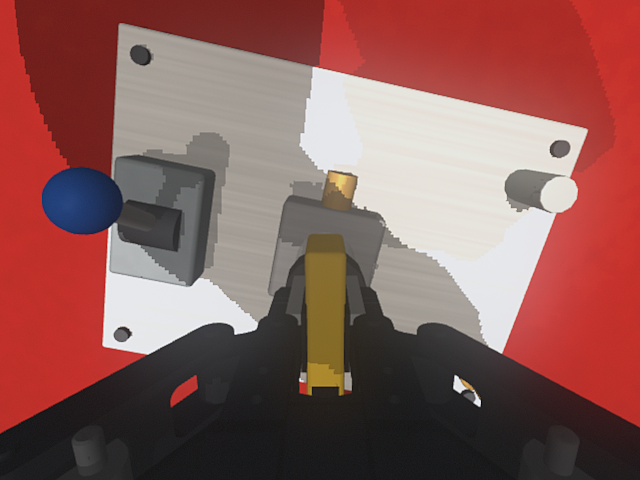

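Emit:
move_arm(
  motion=[
    [[0, 0, 0], [0, 0, 0]],
    [[0, 0, 0], [0, 0, 0]],
    [[0, 0, 0], [0, 0, 0]],
    [[0, 0, 0], [0, 0, 0]],
    [[0, 0, 50], [0, 0, 0]],
    [[0, 0, 100], [0, 0, 0]],
    [[0, 0, 120], [0, 0, 0]],
    [[0, 0, 120], [0, 0, 0]],
  ],
  jaw=50,
)

```text
clock: 18.12
position: [0.5311, 0.0631, 0.2361]
tool_rot: [-3.141, 0.002, -3.044]
force: [-0.7, 0.1, -0.9]
grip_width: 0.0501
```

```bash
python3 - <<'E'
from h import *
st(); g,s=wcam(); save('w5',g['frame'])
for n,z in [('handle_grip',.122),('lock_tip',.093)]:
    for o in outline_of(n,'wrist')[:2]:
        m=o['pixels'].astype(np.uint8); r=cv2.minAreaRect(np.argwhere(m)[:,::-1].astype(np.float32))
        print(n,round(o['score'],2),o['pixel'],np.round(r[0],1),np.round(r[1],1),r[2],np.round(ray(g,r[0],z),4))
hsv=cv2.cvtColor(g['frame'],cv2.COLOR_RGB2HSV)
m=cv2.inRange(hsv,(105,120,40),(130,255,255)); n,l,stt,c=cv2.connectedComponentsWithStats(m)
for i in range(1,n):
    if stt[i,4]>200: print('blue',stt[i],c[i],ray(g,c[i],.093).round(4))
E
```

```text
{'clock': 18.125, 'qpos': [0.413, 0.533, -0.89, 1.829, 0.486, 1.012, 0.993], 'position': [0.531, 0.063, 0.236], 'tool_rot': [-3.141, 0.002, -3.044], 'force': [-0.747, 0.142, -0.929], 'moment': [-0.046, 0.013, -0.066], 'grip_width': 0.05}
handle_grip 0.67 [325.7, 237.2] [326.2 237.4] [20.7 97.2] 1.2730300426483154 [0.531 0.065 0.122]
lock_tip 0.94 [196.3, 172.9] [198.6 171.4] [46.9 36.5] 12.26477336883545 [ 0.4991 -0.0302  0.093 ]
blue [176 155  25  34 522] [187.41762452 171.32950192] [ 0.4998 -0.0382  0.093 ]
```

View pics/w5.png

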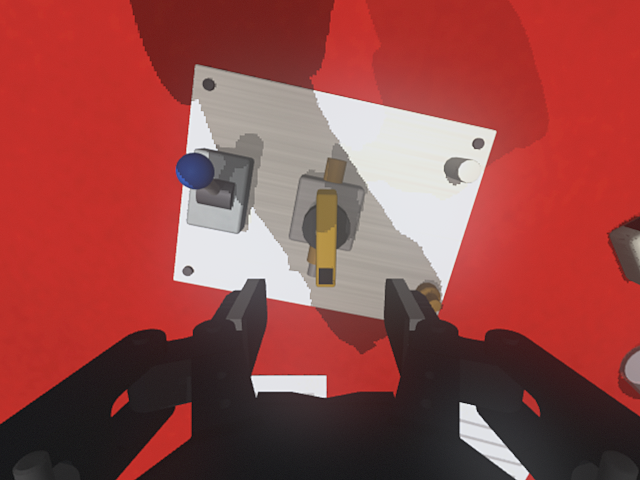

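Emit:
move_arm(
  motion=[
    [[-20, -25, 0], [0, 0, 0]],
    [[-45, -60, 0], [0, 0, 0]],
    [[-76, -95, 0], [0, 0, 0]],
    [[-76, -95, -40], [0, 0, 0]],
    [[-76, -95, -90], [0, 0, 0]],
    [[-76, -95, -126], [0, 0, 0]],
    [[-76, -95, -126], [0, 0, 0]],
    [[-76, -95, -126], [0, 0, 0]],
  ],
  jaw=0,
)

```text
clock: 19.27
position: [0.455, -0.0313, 0.11]
tool_rot: [3.141, 0.0, -3.043]
force: [0.2, 1.1, 0.8]
grip_width: 0.0003
```

```bash
python3 - <<'E'
from h import *
st(); g,s=wcam(); save('w6',g['frame'])
g=grab_frame('scene');save('s6',cv2.resize(g['frame'][165:315,250:450],None,fx=4,fy=4))
E
```

```text
{'clock': 19.275, 'qpos': [0.521, 0.604, -0.763, 2.123, 0.68, 0.674, 0.96], 'position': [0.455, -0.031, 0.11], 'tool_rot': [3.141, 0.0, -3.043], 'force': [0.153, 1.058, 0.817], 'moment': [-0.049, -0.031, -0.038], 'grip_width': 0.0}
```

View pics/w6.png

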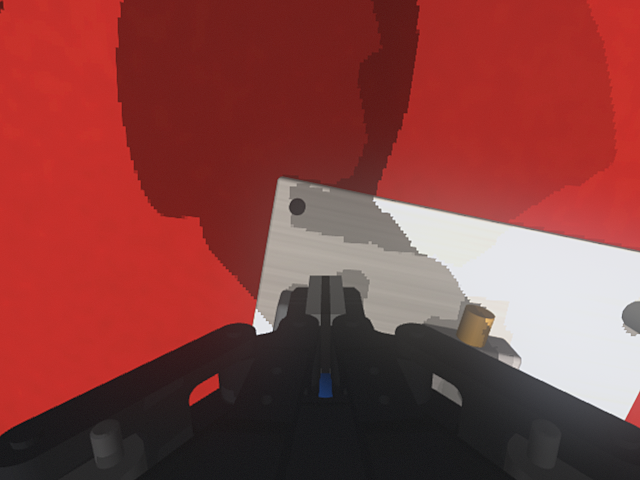

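View pics/s6.png

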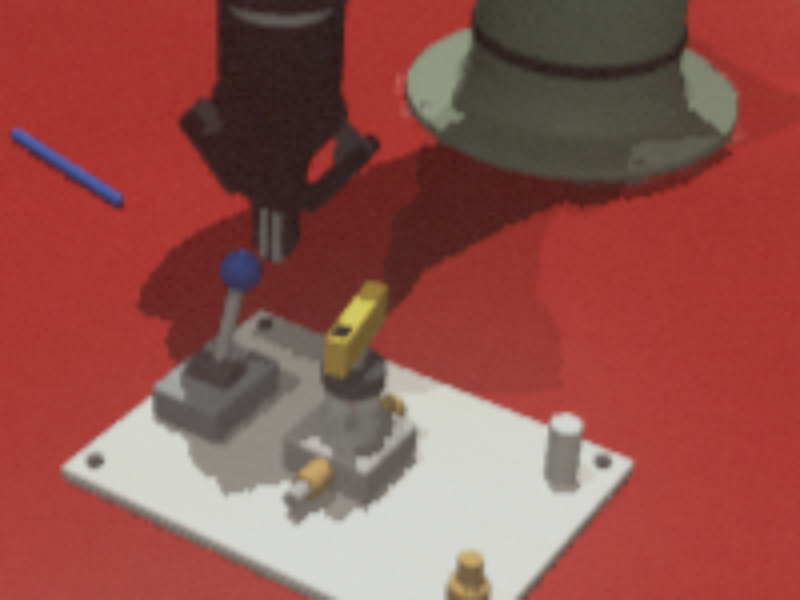

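Emit:
move_arm(
  motion=[
    [[10, -1, 0], [0, 0, 0]],
    [[18, -2, 0], [0, 0, 0]],
    [[26, -3, 0], [0, 0, 0]],
    [[34, -4, 0], [0, 0, 0]],
    [[42, -5, 0], [0, 0, 0]],
    [[50, -5.5, 0], [0, 0, 0]],
    [[58, -6, 0], [0, 0, 0]],
    [[66, -7, 0], [0, 0, 0]],
    [[70, -7.5, 0], [0, 0, 0]],
    [[70, -7.5, 0], [0, 0, 0]],
  ],
)

```text
clock: 20.62
position: [0.525, -0.0391, 0.1093]
tool_rot: [3.141, 0.0, -3.043]
force: [-0.2, -0.2, 0.3]
grip_width: 0.0002
```

```bash
python3 - <<'E'
from h import *
st()
g=grab_frame('scene');save('s7',cv2.resize(g['frame'][165:315,250:450],None,fx=4,fy=4))
g=grab_frame('top');save('t7',cv2.resize(g['frame'][165:285,220:380],None,fx=5,fy=5))
E
```

```text
{'clock': 20.625, 'qpos': [0.502, 0.688, -0.752, 1.948, 0.67, 0.773, 1.03], 'position': [0.525, -0.039, 0.109], 'tool_rot': [3.141, 0.0, -3.043], 'force': [-0.2, -0.242, 0.317], 'moment': [-0.023, 0.021, 0.007], 'grip_width': 0.0}
```

View pics/s7.png

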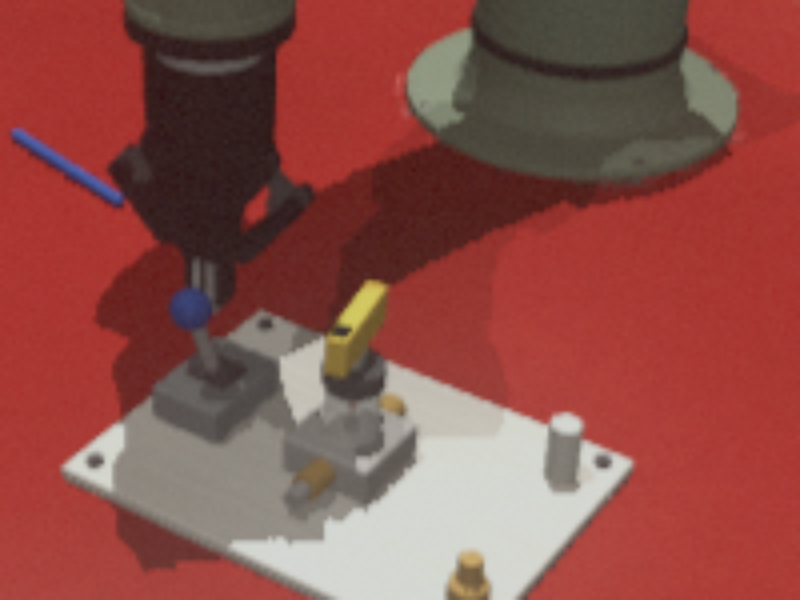

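Emit:
move_arm(
  motion=[
    [[3, -0.3, 0], [0, 0, 0]],
    [[5, -0.5, 0], [0, 0, 0]],
    [[7, -0.8, 0], [0, 0, 0]],
    [[7, -0.8, 0], [0, 0, 0]],
  ],
)

```text
clock: 21.22
position: [0.5319, -0.04, 0.1093]
tool_rot: [3.142, 0.0, -3.044]
force: [-0.3, -0.8, -0.3]
grip_width: 0.0001
```

Emit:
move_arm(
  motion=[
    [[1.5, 0, 0], [0, 0, 0]],
    [[3, -0.3, 0], [0, 0, 0]],
    [[3, -0.3, 0], [0, 0, 0]],
  ],
)

```text
clock: 21.6
position: [0.5337, -0.0401, 0.1091]
tool_rot: [-3.142, -0.002, -3.043]
force: [-8.6, 0.9, 3.5]
grip_width: 0.0
```

Emit:
move_arm(
  motion=[
    [[-15, 2, 0], [0, 0, 0]],
    [[-50, 5, 0], [0, 0, 0]],
    [[-80, 8, 40], [0, 0, 0]],
    [[-80, 8, 90], [0, 0, 0]],
    [[-70, 30, 130], [0, 0, 0]],
    [[-40, 60, 135], [0, 0, 0]],
    [[-3, 103, 127], [0, 0, 0]],
    [[-3, 103, 127], [0, 0, 0]],
    [[-3, 103, 127], [0, 0, 0]],
  ],
  jaw=50,
)

```text
clock: 22.72
position: [0.5315, 0.0627, 0.2361]
tool_rot: [-3.142, -0.0, -3.043]
force: [0.4, 0.2, -1.0]
grip_width: 0.05
```

```bash
python3 - <<'E'
from h import *
st(); g,s=wcam(); save('w8',g['frame'])
for n,z in [('handle_grip',.122),('lock_tip',.093)]:
    for o in outline_of(n,'wrist')[:1]:
        m=o['pixels'].astype(np.uint8); r=cv2.minAreaRect(np.argwhere(m)[:,::-1].astype(np.float32))
        print(n,round(o['score'],2),np.round(r[0],1),np.round(r[1],1),r[2],np.round(ray(g,r[0],z),4))
g=grab_frame('scene');save('s8',cv2.resize(g['frame'][215:335,260:420],None,fx=5,fy=5))
E
```

```text
{'clock': 22.725, 'qpos': [0.419, 0.538, -0.899, 1.826, 0.491, 1.018, 0.991], 'position': [0.532, 0.063, 0.236], 'tool_rot': [-3.142, -0.0, -3.043], 'force': [0.438, 0.158, -0.951], 'moment': [-0.043, 0.021, -0.014], 'grip_width': 0.05}
handle_grip 0.97 [326.6 237.5] [21.4 97.4] 1.7098139524459839 [0.5311 0.0648 0.122 ]
lock_tip 0.59 [201.  232.7] [33.8 72. ] 41.18592834472656 [ 0.5449 -0.0286  0.093 ]
```

View pics/w8.png

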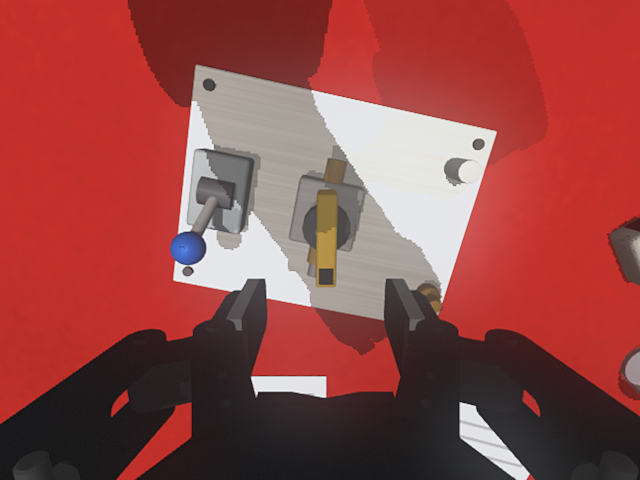

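View pics/s8.png

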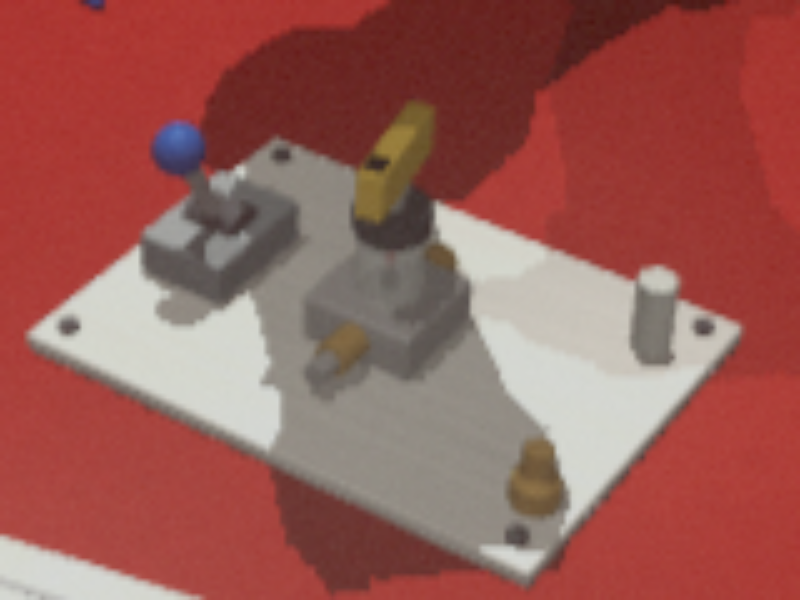

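```bash
python3 -c "from workcell import *; print(job_done())"
```

```text
the job is handed in; nothing more can be done
None
```

The needle valve is set a quarter turn off its seat, the lock lever is over at its locked side, and the job is handed in. It took about 23 s of the 72 s allowed, and no verdict is reported.

- **Seating:** I gripped the T-handle and turned it clockwise about 1.8 rad in small steps. The torque stayed near 0.05 N m, then rose to about 0.35 N m (readings 0.30 to 0.40), well below the 0.6 N m that spoils the seat.
- **Back-off:** Two torque readings put first touch at a tool heading of about 1.632 and 1.655 rad, so I used 1.645. I then backed off a quarter turn from there (about 90°, give or take about 3°) and released the handle.
- **Lock lever:** I pushed the knob across with the closed fingers until the end stop pushed back with about 9 N. The fingers stopped about where the geometry predicted.

**Last checks:**
- **Handle and lever:** The final pictures show the handle still at its set heading after the lever was thrown, and the lever leaning to the locked side.
- **Bystanders:** The fitting and mouthpiece were standing where they began. I did not measure the others again, but the arm never pressed on them.
- **Needle height:** I could not read it directly in the sight glass, so the quarter turn rests on the torque and heading readings.
- **Detections that disagreed:** The network's outlines of the lock knob were wrong in the first top view and stretched in the last wrist view. For those I relied on the pictures and the geometry.

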